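# Gauge a specimen bar against the flip stop

### The arm

A 7-joint arm with a two-finger parallel gripper is mounted at the origin on a cart in front of the work surface, level with it; the furniture and walls round the work are solid. World frame = base frame: x ahead of the robot, y to its left, z up, the work surface at z = 0. Lengths are in m, angles in rad, forces in N, time in s.
With the tool pointing down it reaches from about 0.4 to 0.875 m from the base axis. Payload 19.3 kg.
Tool frame: the origin (TCP) lies on the mounting face of the last link; the fingertips stand 173 mm ahead of it and the grasp point (between the pads) lies 155 mm ahead of it (bot.grip_depth is the distance from the TCP to the grasp point, in m); z points along the fingers, y is the direction in which the jaws open and shut (so a half turn about z gives the same grasp; the last joint's range is limited). The gripper opens to 85 mm and grips with 20 to 120 N. Pads are 22 mm wide; open, the fingers measure 114 mm over their backs; the gripper's body (76 mm by 85 mm) begins 54 mm behind the grasp point. The pads swing forward as they close: fully open they stand 13 mm farther back than shut.
Start: joints at [1.139, 0.521, -0.036, 1.599, 0.021, 1.021, -0.113], TCP at [0.221, -0.585, 0.405] pointing down, gripper open.
Joint ranges: [-2.91, 2.91], [-0.3, 2.13], [-1.5, 1.42], [0.17, 2.43], [-1.26, 4.41], [0.16, 1.93], [-2.52, 2.52]. Speed limits (rad/s): [1.89, 1.89, 2.39, 2.39, 3.01, 3.01, 3.01].

### API

Orientations are given as [roll, pitch, yaw] about the fixed x, y, z axes, in that order (R = Rz(yaw) Ry(pitch) Rx(roll)).
In Python, from workcell import bot, viewer gives the robot as it stands.
- The arm moves only by the tool carry_out, never from a script. Its argument "rows" is one flat list of numbers, 7 for each row, row after row: the shift along the tool's x, y, z in m, then the turn, a rotation vector about the tool's x, y, z in degrees, then the closure, from 0 (fully open) to 1 (shut). In form: [tx, ty, tz, rx, ry, rz, gripper, tx, ty, tz, rx, ry, rz, gripper, ...]. A call has 1 to 8 rows; each row shifts and turns the commanded pose from where the row before left it, along the tool's axes as they then stand; what a row does not reach is not made up. A row lasts 1/8 s, in which the tool goes at most 62.5 mm and 10.7 degrees, less where a joint would pass 70% of its speed; a pose out of reach is approached as far as the arm can. A call with a gripper value outside its range is refused whole. The fingers move at their own pace and stop on an object; "squeeze" is the grip in N (left out, the last holds). Time passes only in rows, so rows that do not move let the fingers close. It gives the time, the measured TCP pose, the force and the opening at its end, in the units of the state.
- bot.observe(): the state, without advancing time (a new reading comes with each control period).
- viewer.grab_frame(name): name is "scene" or "top" or "wrist"; returns the picture (400x640x3 uint8, red, green, blue); there is no depth.
- viewer.camera_info(name): a dict with "intrinsics" (3x3 intrinsics, pixels), "camera_from_world" (4x4, takes a point from world to camera coordinates). Camera axes: x right, y up, looking along -z (the intrinsics and any distortion apply to the point x, -y, -z); pixel columns grow to the right and rows downward; lengths in m; the calibration is good to about 2 mm. A picture is of the moment at which its call begins: read the wrist's pose just before it. camera_info takes no time and is no camera call; for the wrist camera it gives the pose at the moment of the call.
- bot.job_done(): hands the job in, once; it reports no verdict.
The state is a dict: "clock": time; "qpos": joint angles; "qd": joint speeds; "joint_efforts": joint torques, N m; "position": TCP position; "tool_rot": TCP orientation; "force": force on the tool from outside, world axes, zero at the start; "moment": the same for the moment, N m; "grip_width": finger opening in m.
Only numpy, scipy, OpenCV 4.12 (cv2) and the standard library are available. Lean on these libraries where they do the work, as an engineer would, in place of code of your own. Each camera call takes 0.05 s, during which the arm holds its last target.

### The job

Set the aluminium specimen bar to length in the cut-off jig: flip the red-knobbed stop leaf all the way down across the fence, then slide the bar along the fence, upright and flush against it, so that its end meets the leaf and pushes the floating stop along until it is felt to come up firm on its hidden collar, and hold it home there with a steady push of about 9 N for at least half a second, never more than 18 N. Then flip the leaf back up beyond 80 degrees, so the offcut cannot jam, leaving the bar where it was gauged, flush with the stop's gauge line, and everything else undisturbed.

Things in the scene. Friction and masses are not known exactly. Their poses are not given: they have to be found in the camera images.
- jig: Cut-off jig: dark steel base plate 160 (x) x 260 (y) x 8 mm, fixed to the bench. Origin at the centre of its underside; x points across it to the fence (away from the robot), y along the fence to the stop end, z up. The fence's front face is the plane x = +20 mm, along all of y. The bar lies on the plate (top z = 8 mm) in front of the fence.
- fence: Aluminium fence bar fixed on the jig, 12 mm thick (x), 260 mm long (y), with a black scale, top 20 mm above the bench. Origin at the middle of the foot of its front face. It cannot move. The stop and bar slide along it. Pressing the bar on it with more than 25 N is too hard.
- stop: Blue flip-stop carriage on the fence, 34 mm wide (y), 63 mm high, all behind the fence's front face; carries the leaf. Axes as the jig's; origin on the bench under the fence's front face, in the leaf's middle plane. It floats along the fence, dragging with about 2 N, and comes up hard on a locked collar hidden inside it, 2 to 14 mm to jig +y of where it starts: found only by feel.
- leaf_hinge (a point): Middle of the leaf's hinge pin on the stop, 18 mm behind the fence's front face (stop +x), 55 mm above the bench; the pin runs along the jig's y.
- leaf_knob (a point): Centre of the red cross knob at the leaf's free end, 78 mm from the hinge pin: a cylinder 16 mm in diameter, 26 mm long along the jig's y. Pinched on its two flat ends (fingers closing along y) it can turn in the pinch. Leaf down: 60 mm in front of the fence face, 55 mm above the bench. Leaf upright: above the hinge, 133 mm above the bench.
- leaf (a joint): Leaf angle, rad: 0 fully down (level, on its end stop), 1.57 upright, 1.75 leaning back (end stop). It starts up. Hinge friction (about 0.09 N m, 1.2 N at the knob) keeps it where it is left. The leaf is a steel arm 10 mm wide (y), 12 mm thick, with a 44 mm deep stop blade under it, 20 to 44 mm from the hinge, that blocks the bar's path when down.
- gauge (a point): Point on the stop carriage (moves with it) in the plane that the leaf's stop face takes when down: the centre of the bar's end face when the bar is flush and seated. 5 mm from the leaf's middle plane to jig -y, 10 mm in front of the fence face, 28 mm above the bench. The face looks along jig -y. Pushing the leaf with over 18 N strains it; once on the collar the force rises sharply.
- bar_mid (a point): Centre of the loose plain aluminium specimen bar, 20 (x) x 110 (y, length) x 40 mm (z), about 0.2 kg. It starts on the plate, a little off the fence, slightly askew, on the -y side of the stop. Centre 28 mm above the bench; the upper 28 mm stand above the fence and can be gripped across the width. Seated: 10 mm in front of the fence face, 55 mm to jig -y of the gauge point.
- beaker_50: Bystander: small glass beaker, 49 x 47 x 59 mm, origin under its centre, left of the jig.
- crucible: Bystander: porcelain crucible, 41 mm across, 32 mm high, origin under its centre, left of the jig.
- weighing_bottle: Bystander: open glass weighing bottle, 36 mm across, 52 mm high, origin under its centre, right of the jig.
- marker: Bystander: black and red marker pen, 17 x 133 x 17 mm, origin under its centre, right of the jig.
- bar: The same specimen bar; origin at the centre of its underside, 20 mm below its centre; y along its length.
Things that resemble listed ones, but are neither listed nor needed, are in the scene too. There is more than one size of the bar; the job needs the largest.

How it is judged:
By the outcome, as a careful person would: the job done as asked, in the order asked, and still so for the second after the job is handed in, with the robot touching nothing.
It also fails if it takes over 72 s, if anything falls off the work surface, if the arm or the gripper's body presses on something with over 40 N, if the wrist force passes 120 N, or if a joint passes its speed limit or range.

## Working session

There is one attempt and no reset: what is moved stays moved. The work goes in short steps, Python scripts to look and compute and a tool call to move; the robot and the scene stay as the last step left them, time stands still between calls to the robot, and variables do not carry over. Pictures are saved under pics/ and viewed, and the job is handed in when it is done.

Besides the shell and the picture viewer there is one more tool, called after "Call:" as name(argument=value, ...) on one line, values as JSON. carry_out: Moves the arm, as the interface text tells. Its arguments: {"type":"object","properties":{"rows":{"type":"array","items":{"type":"number"}},"squeeze":{"type":"number"}},"required":["rows"]}

```bash
mkdir -p pics; ls
python3 - <<'E'
from workcell import bot, viewer
import cv2, numpy as np
print(bot.observe())
for n in ["scene","top","wrist"]:
    im=viewer.grab_frame(n); cv2.imwrite(f"pics/{n}0.png",im[:,:,::-1])
    c=viewer.camera_info(n); print(n,np.round(c["intrinsics"],1).tolist(),np.round(c["camera_from_world"],4).tolist(),[k for k in c])
E
```

```text
pics
{'clock': 0.0, 'qpos': array([ 1.13877923,  0.52203862, -0.03631454,  1.59999179,  0.02117794,
        1.0211213 , -0.1127945 ]), 'qd': array([-0.00046712,  0.00161295,  0.00070686, -0.00130227, -0.00206998,
       -0.0008146 ,  0.00041509]), 'joint_efforts': array([ 1.08850942e-03, -9.27101398e+01,  1.98025681e+00, -3.69931018e+01,
        1.77805644e-02,  8.02650873e-03, -2.86170426e-06]), 'position': array([ 0.22116034, -0.58441462,  0.40411624]), 'tool_rot': array([-3.14041999e+00,  7.21966368e-05,  3.61789687e-01]), 'force': array([-0.44864774,  0.17150243, -0.01641229]), 'moment': array([-0.02078694, -0.01010071,  0.04172389]), 'grip_width': 0.0851673246613206}
scene [[519.0, 0.0, 319.6], [0.0, 519.0, 192.9], [0.0, 0.0, 1.0]] [[-0.8921, -0.4519, -0.0066, 0.4734], [0.1847, -0.3778, 0.9073, -0.1632], [-0.4125, 0.8081, 0.4205, -1.137], [0.0, 0.0, 0.0, 1.0]] ['intrinsics', 'camera_from_world']
top [[448.7, 0.0, 320.3], [0.0, 448.7, 200.1], [0.0, 0.0, 1.0]] [[0.0076, -0.9998, 0.0176, -0.0214], [0.991, 0.0098, 0.1335, -0.5432], [-0.1337, 0.0164, 0.9909, -1.1081], [0.0, 0.0, 0.0, 1.0]] ['intrinsics', 'camera_from_world']
wrist [[287.1, 0.0, 320.9], [0.0, 287.1, 197.7], [0.0, 0.0, 1.0]] [[0.3541, -0.9352, -0.0004, -0.6251], [0.8845, 0.335, -0.3248, 0.0425], [0.3039, 0.1146, 0.9458, -0.3809], [0.0, 0.0, 0.0, 1.0]] ['intrinsics', 'camera_from_world']
```

View pics/scene0.png

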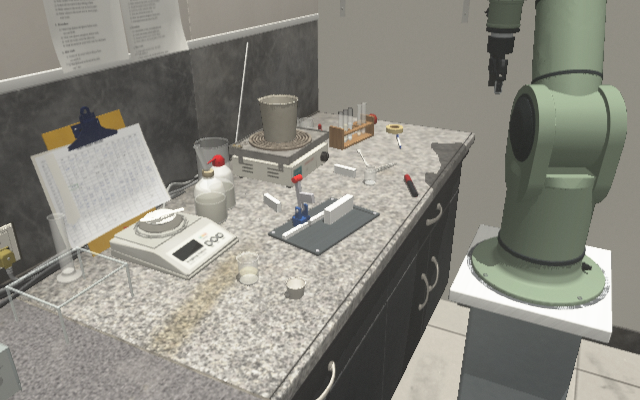

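View pics/top0.png

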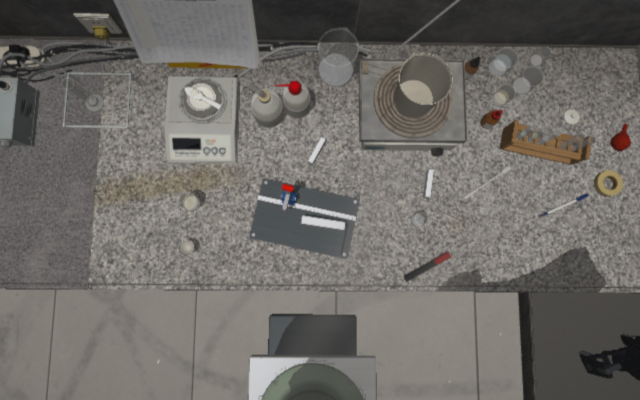

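View pics/wrist0.png

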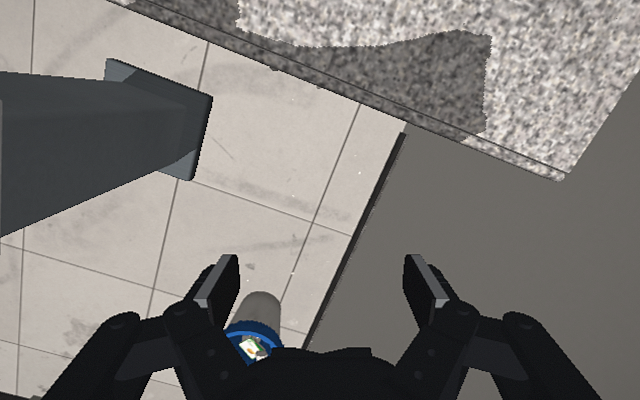

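The top view shows the jig at about (305,217) with its stop at (288,195). Bars are at (323,223) on the jig, (317,150) and (430,183). The one on the jig is the longest, so it fits. I'll enlarge to confirm.

Run:
```python
import cv2
im=cv2.imread("pics/top0.png")
cv2.imwrite("pics/topc.png",cv2.resize(im[170:262,242:367],None,fx=6,fy=6,interpolation=cv2.INTER_CUBIC))
im=cv2.imread("pics/scene0.png")
cv2.imwrite("pics/scenec.png",cv2.resize(im[165:255,260:390],None,fx=6,fy=6,interpolation=cv2.INTER_CUBIC))
```

```text
(no output)
```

View pics/topc.png

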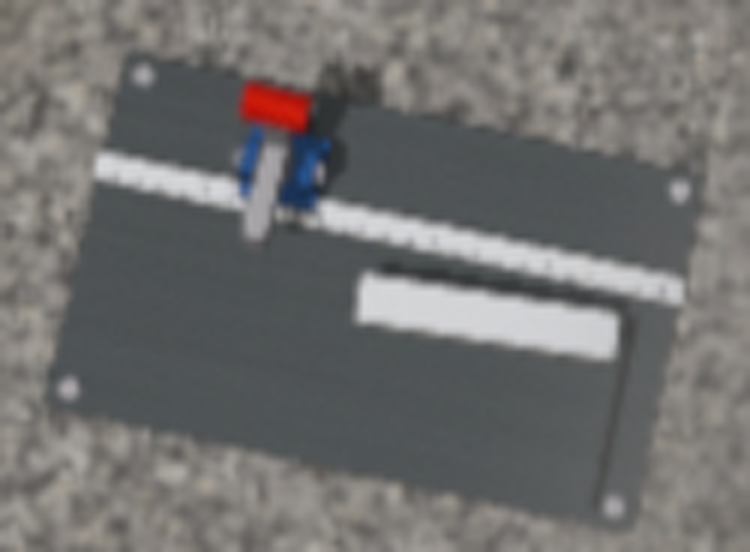

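View pics/scenec.png

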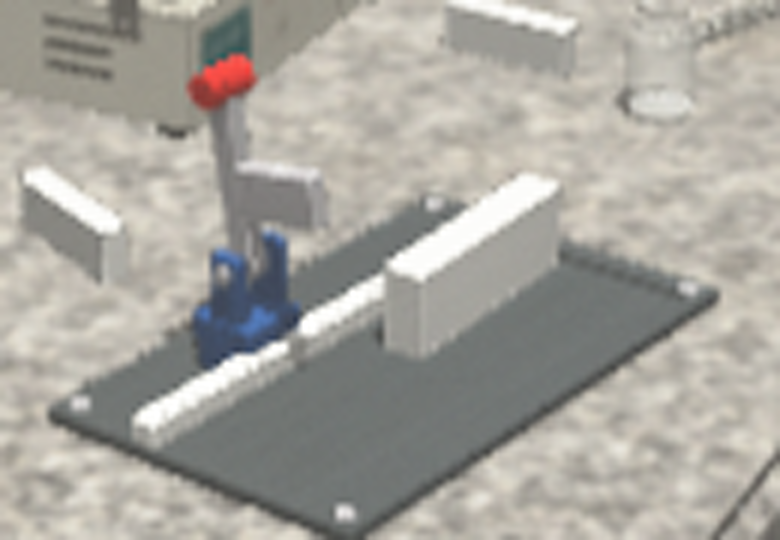

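The enlarged crop confirms it: the bar at (323,223) is the longest (about 110 mm) and sits on the jig in front of the fence. The other two are decoys.

```bash
cat > h.py <<'E'
import numpy as np, cv2
from scipy.spatial.transform import Rotation as Ro
from scipy.optimize import least_squares
def cam(c):
    K=np.array(c["intrinsics"]);T=np.array(c["camera_from_world"]);return K,T
def proj(c,P):
    K,T=cam(c);P=np.atleast_2d(P);p=(T[:3,:3]@P.T).T+T[:3,3];p=p*[1,-1,-1]
    q=(K@p.T).T;return q[:,:2]/q[:,2:]
def back(c,uv,z):
    K,T=cam(c);uv=np.atleast_2d(uv).astype(float);d=(np.linalg.inv(K)@np.c_[uv,np.ones(len(uv))].T).T*[1,-1,-1]
    R=T[:3,:3];o=-R.T@T[:3,3];d=d@R;s=(np.asarray(z)-o[2])/d[:,2];return o+d*s[:,None]
def jw(pose,P):  # jig->world
    x,y,a=pose;P=np.atleast_2d(P).astype(float);c,s=np.cos(a),np.sin(a)
    return np.c_[x+c*P[:,0]-s*P[:,1],y+s*P[:,0]+c*P[:,1],P[:,2]]
E
cat > m1.py <<'E'
from h import *
from workcell import bot,viewer
c=viewer.camera_info("top")
f=lambda l:(np.array(l)+.5)/6-.5+[242,170]
cor=back(c,f([(127,55),(705,172),(632,528),(50,404)]),.008);print("plate",cor.round(4))
model=np.array([[.08,.13,.008],[.08,-.13,.008],[-.08,-.13,.008],[-.08,.13,.008]])
r=least_squares(lambda p:(jw(p,model)-cor)[:,:2].ravel(),[.55,.1,0]);print("jig",r.x,np.degrees(r.x[2]),"res",np.abs(r.fun).max())
b=back(c,f([(360,272),(620,312),(615,358),(357,322)]),.048);print("bar",b.round(4),b.mean(0))
m=(b[0]+b[3]-b[1]-b[2])/2;print("len",np.linalg.norm(m),"wid",np.linalg.norm((b[0]-b[3])),"yaw",np.degrees(np.arctan2(-m[0],m[1])))
k=back(c,f([(277,108)]),.139);print("knob",k)
inv=lambda p,P:np.c_[(P[:,:2]-p[:2])@np.array([[np.cos(p[2]),-np.sin(p[2])],[np.sin(p[2]),np.cos(p[2])]])]
print("in jig: knob",inv(r.x,k),"bar",inv(r.x,b),"fence",inv(r.x,back(c,f([(97,180),(97,152),(684,278),(682,305)]),.02)))
print("others",back(c,[(191,202),(188,245),(419,217),(428,266)],0))
E
python3 m1.py
```

```text
plate [[ 0.6023  0.1345  0.008 ]
 [ 0.5531 -0.1188  0.008 ]
 [ 0.3986 -0.0868  0.008 ]
 [ 0.4496  0.1637  0.008 ]]
jig [ 0.50089339  0.02315549 -0.19638796] -11.25220138870508 res 0.002524210803197563
bar [[ 0.5038  0.0303  0.048 ]
 [ 0.488  -0.0787  0.048 ]
 [ 0.4687 -0.0767  0.048 ]
 [ 0.4828  0.0312  0.048 ]] [ 0.48581116 -0.02347267  0.048     ]
len 0.10948077134195448 wid 0.021015812472616708 yaw -7.848738279242899
knob [[0.55817356 0.06099332 0.139     ]]
in jig: knob [[0.04879589 0.04828747]] bar [[ 0.00144647  0.00753817]
 [ 0.00721601 -0.10246037]
 [-0.0121042  -0.10417695]
 [-0.01933369  0.00439986]] fence [[ 0.01988436  0.1278166 ]
 [ 0.03176669  0.13050535]
 [ 0.02999651 -0.12807179]
 [ 0.01839266 -0.12946834]]
others [[ 0.53990738  0.32134626  0.        ]
 [ 0.42776241  0.32392124  0.        ]
 [ 0.5060151  -0.27730018  0.        ]
 [ 0.37861758 -0.29793723  0.        ]]
```

Call:
carry_out(rows=[0.042,-0.039,0,0,0,0,0,0.042,-0.039,0,0,0,0,0,0.042,-0.039,0,0,0,0,0,0.042,-0.039,0,0,0,0,0,0.042,-0.039,0,0,0,0,0,0.042,-0.039,0,0,0,0,0,0.042,-0.039,0,0,0,0,0,0.042,-0.039,0,0,0,0,0], squeeze=20)

```text
clock: 1.15
position: [0.4255, -0.1721, 0.4048]
tool_rot: [3.141, -0.0, 0.362]
force: [0.3, -0.2, -0.5]
grip_width: 0.0852
```

Call:
carry_out(rows=[0.042,-0.039,0,0,0,0,0,0.042,-0.039,0,0,0,0,0,0.042,-0.039,0,0,0,0,0,0.042,-0.039,0,0,0,0,0,0,0,0,0,0,8,0,0,0,0,0,0,8,0,0,0,0,0,0,8,0,0,0,0,0,0,8,0])

```text
clock: 2.15
position: [0.5269, 0.0315, 0.4046]
tool_rot: [3.142, 0.0, -0.201]
force: [0.2, 0.2, 0.3]
grip_width: 0.0854
```

Run:
```python
from workcell import bot, viewer
import cv2, numpy as np, pickle
s=bot.observe();print(s['qpos'].round(3),s['position'],s['tool_rot'])
c=viewer.camera_info("wrist");im=viewer.grab_frame("wrist");cv2.imwrite("pics/w1.png",im[:,:,::-1]);pickle.dump(c,open("w1.pkl","wb"))
```

```text
[-0.036  0.372 -0.177  1.849  0.08   0.928 -2.021] [0.52689828 0.03154671 0.40455976] [ 3.14150226e+00  2.92490793e-04 -2.01295456e-01]
```

View pics/w1.png

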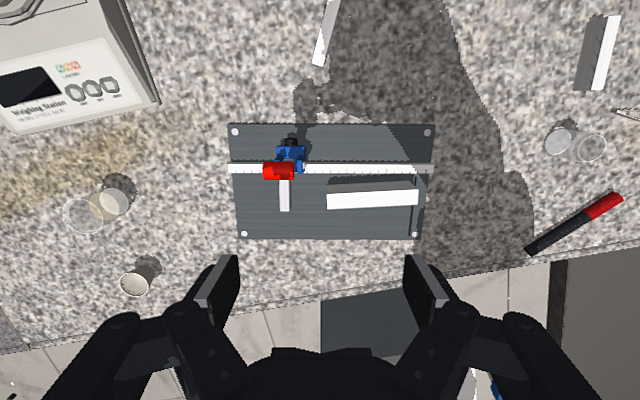

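The wrist view shows the jig spanning (229,123) to (434,124) to (421,240) to (239,240). The knob is at (278,170) and the bar spans (327,185) to (418,205). I'll enlarge it to measure.

Run:
```python
import cv2
im=cv2.imread("pics/w1.png")
cv2.imwrite("pics/w1a.png",cv2.resize(im[115:250,222:322],None,fx=4.4*1.7/1.7,fy=4.4,interpolation=cv2.INTER_CUBIC))
cv2.imwrite("pics/w1c.png",cv2.resize(im[118:245,225:440],None,fx=3.6,fy=3.6,interpolation=cv2.INTER_CUBIC))
```

```text
(no output)
```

View pics/w1c.png

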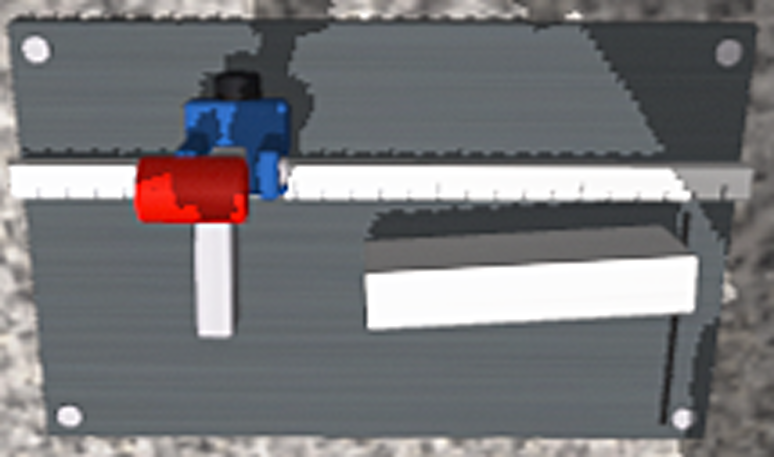

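```bash
cat > m2.py <<'E'
from h import *
import pickle
from workcell import viewer
c=pickle.load(open("w1.pkl","rb"));t=viewer.camera_info("top")
K,T=cam(c);print("campos",-T[:3,:3].T@T[:3,3],"axis",-T[2,:3])
f=lambda l:(np.array(l)+.5)/3.6-.5+[225,118]
ft=lambda l:(np.array(l)+.5)/6-.5+[242,170]
cor=back(c,f([(8,22),(757,22),(706,437),(45,437)]),[.008,.008,.008,.008]);print(cor.round(4))
model=np.array([[.08,.13,.008],[.08,-.13,.008],[-.08,-.13,.008],[-.08,.13,.008]])
r=least_squares(lambda p:(jw(p,model)-cor)[:,:2].ravel(),[.55,.1,0]);print("jig",r.x,np.degrees(r.x[2]),"res",r.fun.round(4))
inv=lambda p,P:np.c_[(P[:,:2]-p[:2])@np.array([[np.cos(p[2]),-np.sin(p[2])],[np.sin(p[2]),np.cos(p[2])]])]
b=back(c,f([(365,272),(697,255),(693,312),(368,328)]),.048)
m=(b[0]+b[3]-b[1]-b[2])/2;print("bar",b.mean(0),"len",np.linalg.norm(m),"wid",np.linalg.norm((b[0]-b[3])),"yaw",np.degrees(np.arctan2(-m[0],m[1])))
print("barjig",inv(r.x,b),"fence",inv(r.x,back(c,f([(10,197),(10,163),(750,165),(750,200)]),.02)))
# leaf angle/stop y from knob in both views, jig pose fixed
def kn(q,pose):
    th,y=q;return jw(pose,[[.038-.078*np.cos(th),y,.055+.078*np.sin(th)]])
for pose in [r.x,[0.50089,0.02316,-0.19639]]:
    s=least_squares(lambda q:np.r_[(proj(c,kn(q,pose))-f([(192,189)])).ravel(),(proj(t,kn(q,pose))-ft([(277,108)])).ravel()],[1.6,.05]);print("knob th,y",s.x,s.fun,kn(s.x,pose))
E
python3 m2.py
```

```text
campos [0.60895892 0.01452159 0.37406772] axis [-0.31835701  0.06410715 -0.94580076]
[[ 0.6039  0.1341  0.008 ]
 [ 0.5524 -0.1185  0.008 ]
 [ 0.3967 -0.0871  0.008 ]
 [ 0.4488  0.1681  0.008 ]]
jig [ 0.50045863  0.02413575 -0.20300702] -11.631445740224102 res [ 0.0011  0.0013  0.0002 -0.0009 -0.0008  0.     -0.0005 -0.0005]
bar [ 0.48561681 -0.02328241  0.048     ] len 0.1095608091125346 wid 0.019940657886374207 yaw -8.491519164715601
barjig [[ 0.00197587  0.00584471]
 [ 0.00804723 -0.10368497]
 [-0.01199969 -0.10458487]
 [-0.01793063  0.00467812]] fence [[ 0.02037926  0.13026403]
 [ 0.03251138  0.12900412]
 [ 0.03223128 -0.12844341]
 [ 0.01971933 -0.13005374]]
knob th,y [1.72792786 0.04907634] [ 0.11314491  0.00597106 -0.29384214 -0.09664888] [[0.55952808 0.06208201 0.13203906]]
knob th,y [1.72427739 0.04960959] [ 0.11274051  0.00821781 -0.29147973 -0.10265842] [[0.55953522 0.06207418 0.1320831 ]]
```

Call:
carry_out(rows=[0.013,-0.018,0.02,0,0,0,0,0.0128,-0.0185,0.02,0,0,0,0,0,0,0.03,0,0,0,0,0,0,0.03,0,0,0,0,0,0,0.0176,0,0,0,0,0,0,0,0,0,0,0.3])

```text
clock: 2.95
position: [0.5592, 0.0623, 0.2864]
tool_rot: [3.141, 0.002, -0.196]
force: [-0.4, -0.4, 0.9]
grip_width: 0.07
```

Run:
```python
from workcell import bot, viewer
import cv2, numpy as np, pickle
s=bot.observe();print(s['qpos'].round(3),s['position'],s['tool_rot'],s['force'],s['grip_width'])
im=viewer.grab_frame("wrist");cv2.imwrite("pics/w2.png",im[:,:,::-1])
```

```text
[-0.1    0.582 -0.161  1.86   0.135  0.713 -2.104] [0.55919341 0.06225952 0.28635695] [ 3.14106923e+00  1.68862479e-03 -1.95837601e-01] [-0.37563672 -0.42972281  0.87620637] 0.07003222058392088
```

View pics/w2.png

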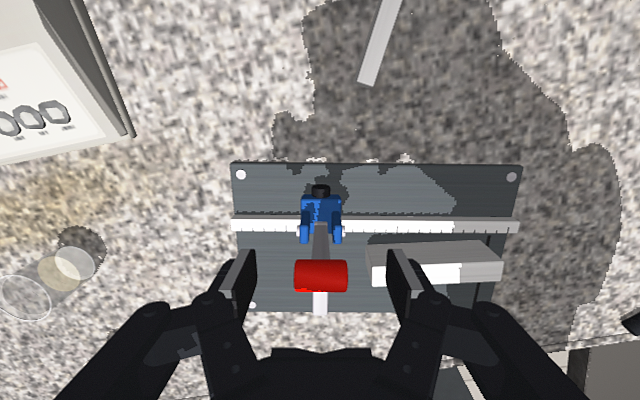

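The knob at (321,276) is centred between the pads at about (247..397), so I'll close on it.

Call:
carry_out(rows=[0,0,0,0,0,0,0.6,0,0,0,0,0,0,0.65,0,0,0,0,0,0,0.8,0,0,0,0,0,0,0.8,0,0,0,0,0,0,0.8], squeeze=20)

```text
clock: 3.62
position: [0.5597, 0.0623, 0.2878]
tool_rot: [-3.141, -0.001, -0.197]
force: [0.5, -0.3, 5.9]
grip_width: 0.0254
```

Call:
carry_out(rows=[-0.0084,0,-0.0009,0,0,0,0.8,-0.0084,0,0,0,0,0,0.8,-0.0084,0,0.0009,0,0,0,0.8,-0.0082,0,0.0018,0,0,0,0.8,-0.008,0,0.0027,0,0,0,0.8,-0.0076,0,0.0036,0,0,0,0.8,-0.0072,0,0.0044,0,0,0,0.8,-0.0067,0,0.0051,0,0,0,0.8])

```text
clock: 4.62
position: [0.497, 0.0748, 0.2692]
tool_rot: [3.142, 0.001, -0.197]
force: [2.0, 1.8, 2.8]
grip_width: 0.0253
```

Call:
carry_out(rows=[-0.0061,0,0.0058,0,0,0,0.8,-0.0055,0,0.0064,0,0,0,0.8,-0.0047,0,0.007,0,0,0,0.8,-0.004,0,0.0075,0,0,0,0.8,-0.0031,0,0.0079,0,0,0,0.8,-0.0023,0,0.0081,0,0,0,0.8,-0.0014,0,0.0083,0,0,0,0.8,-0.0005,0,0.0084,0,0,0,0.8])

```text
clock: 5.62
position: [0.4702, 0.08, 0.2094]
tool_rot: [3.141, 0.001, -0.197]
force: [-2.5, 3.2, 3.8]
grip_width: 0.0256
```

Call:
carry_out(rows=[0,0,0.001,0,0,0,0.8,0,0,0,0,0,0,0.8])

```text
clock: 5.88
position: [0.4703, 0.08, 0.2088]
tool_rot: [3.141, 0.001, -0.197]
force: [-5.6, 3.0, 0.5]
grip_width: 0.0257
```

Call:
carry_out(rows=[0,0,0.001,0,0,0,0.8,0,0,0.001,0,0,0,0.8,0,0,0,0,0,0,0.8])

```text
clock: 6.25
position: [0.4703, 0.0799, 0.207]
tool_rot: [3.141, 0.001, -0.197]
force: [-6.1, 2.9, 1.4]
grip_width: 0.0256
```

Run:
```python
from workcell import bot, viewer
import cv2, numpy as np, pickle
s=bot.observe();print(s['qpos'].round(3),s['position'],s['tool_rot'],s['force'],s['grip_width'])
im=viewer.grab_frame("scene");im=im[165:255,260:390]
cv2.imwrite("pics/s2.png",cv2.resize(im[:,:,::-1],None,fx=6,fy=6,interpolation=cv2.INTER_CUBIC))
```

```text
[-0.198  0.626 -0.124  2.113  0.182  0.414 -2.233] [0.47028366 0.07992958 0.20704251] [ 3.14116327e+00  9.25937036e-04 -1.96734837e-01] [-6.08572997  2.93729853  1.43303999] 0.025590697795442263
```

View pics/s2.png

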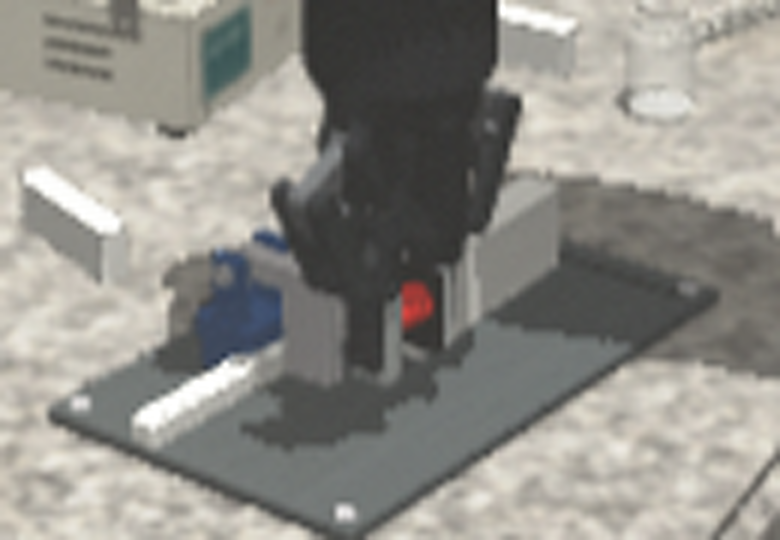

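Call:
carry_out(rows=[-0.001,0,0.001,0,0,0,0.8,0,0,0.001,0,0,0,0.8,0,0,0,0,0,0,0.8])

```text
clock: 6.68
position: [0.4699, 0.08, 0.2052]
tool_rot: [-3.141, -0.001, -0.197]
force: [0.2, -0.2, 5.8]
grip_width: 0.0254
```

Call:
carry_out(rows=[-0.0005,0,0.001,0,0,0,0.8,0,0,0.001,0,0,0,0.8,0,0,0,0,0,0,0.8])

```text
clock: 7.05
position: [0.4697, 0.0802, 0.2041]
tool_rot: [-3.141, -0.002, -0.197]
force: [-5.4, -1.5, 31.5]
grip_width: 0.0257
```

Call:
carry_out(rows=[0,0,-0.0013,0,0,0,0.8,0,0,0,0,0,0,0.58,0,0,0,0,0,0,0.58,0,0,-0.02,0,0,0,0.58,0,0,-0.04,0,0,0,0.58,0,0,-0.05,0,0,0,0.58])

```text
clock: 7.8
position: [0.4688, 0.0802, 0.3149]
tool_rot: [3.141, 0.002, -0.197]
force: [1.3, 0.4, -0.1]
grip_width: 0.036
```

Run:
```python
from workcell import bot, viewer
import cv2, numpy as np, pickle
s=bot.observe();print(s['qpos'].round(3),s['position'],s['tool_rot'],s['force'],s['grip_width'])
c=viewer.camera_info("wrist");im=viewer.grab_frame("wrist");cv2.imwrite("pics/w3.png",im[:,:,::-1]);pickle.dump(c,open("w3.pkl","wb"))
```

```text
[-0.151  0.425 -0.182  2.06   0.12   0.668 -2.179] [0.46883909 0.08017775 0.31494602] [ 3.14080967e+00  1.90618710e-03 -1.96628404e-01] [ 1.30666902  0.42921745 -0.07943905] 0.036035433431805416
```

View pics/w3.png

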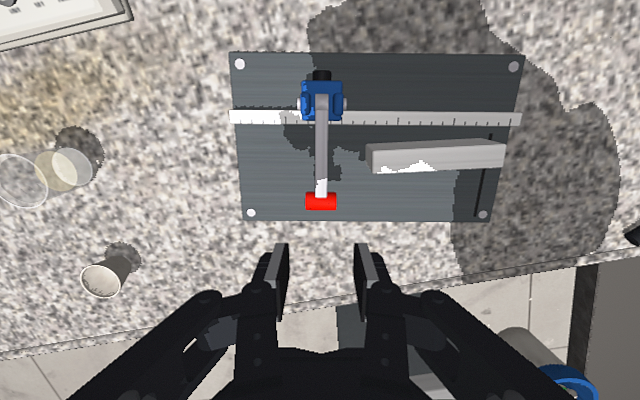

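The leaf is down: the knob at (321,202) lies in front of the fence, and the bar at (367..504, 145..172) is untouched. I'll re-measure from this closer view.

Run:
```python
import cv2
im=cv2.imread("pics/w3.png")
cv2.imwrite("pics/w3c.png",cv2.resize(im[45:228,222:530],None,fx=2.55,fy=2.55,interpolation=cv2.INTER_CUBIC))
```

```text
(no output)
```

View pics/w3c.png

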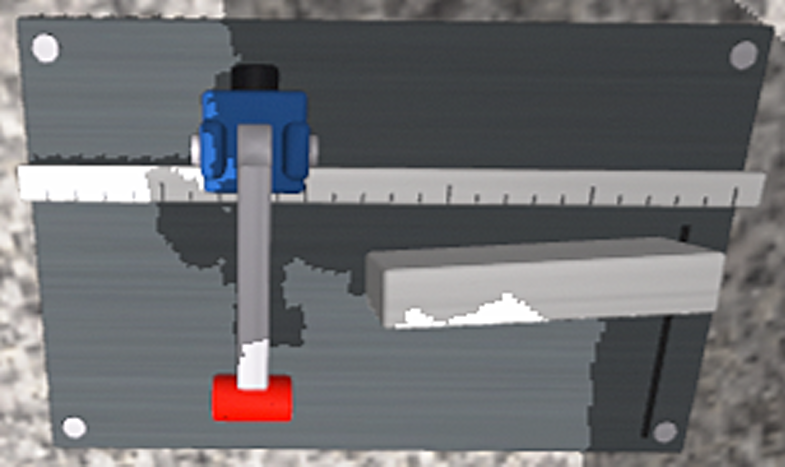

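```bash
cat > m3.py <<'E'
from h import *
import pickle
c=pickle.load(open("w3.pkl","rb"))
f=lambda l:(np.array(l)+.5)/2.55-.5+[222,45]
cor=back(c,f([(18,18),(772,25),(684,451),(52,447)]),.008)
model=np.array([[.08,.13,.008],[.08,-.13,.008],[-.08,-.13,.008],[-.08,.13,.008]])
r=least_squares(lambda p:(jw(p,model)-cor)[:,:2].ravel(),[.55,.1,0]);print("jig",r.x,np.degrees(r.x[2]),"res",r.fun.round(4))
inv=lambda p,P:np.c_[(P[:,:2]-p[:2])@np.array([[np.cos(p[2]),-np.sin(p[2])],[np.sin(p[2]),np.cos(p[2])]])]
b=back(c,f([(384,270),(725,254),(718,310),(384,328)]),.048)
m=(b[0]+b[3]-b[1]-b[2])/2;print("bar",b.mean(0),"len",np.linalg.norm(m),"wid",np.linalg.norm((b[0]-b[3])),"yaw",np.degrees(np.arctan2(-m[0],m[1])))
fl=back(c,f([(18,201),(762,206)]),.02);d=fl[0]-fl[1]
print("barjig",inv(r.x,b),"fencefront",inv(r.x,fl),"fence yaw",np.degrees(np.arctan2(-d[0],d[1])))
print("knob",inv(r.x,back(c,f([(252,398)]),.057)), "TCP",inv(r.x,np.array([[.4688,.0802,0]])))
E
python3 m3.py
```

```text
jig [ 0.50045451  0.0241613  -0.20410475] -11.694340974747147 res [ 0.0011  0.0014  0.0006 -0.0018 -0.0009  0.0001 -0.0008  0.0003]
bar [ 0.48537637 -0.02337301  0.048     ] len 0.10962289237548324 wid 0.019304299390266743 yaw -8.336467108674043
barjig [[ 0.00129029  0.00575015]
 [ 0.0072423  -0.10347437]
 [-0.01108223 -0.10516797]
 [-0.01797197  0.00447688]] fencefront [[ 0.01978948  0.13057696]
 [ 0.02004769 -0.13088127]] fence yaw -11.637756242528964
knob [[-0.03973568  0.04813184]] TCP [[-0.04235597  0.04845942]]
```

Call:
carry_out(rows=[0.0122,0.0354,0,0,0,0,0.3,0.0122,0.0355,0,0,0,0,0.3,0.0121,0.0355,0,0,0,0,0.3,0,0,0,0,0,-10,0.3,0,0,0,0,0,-10,0.3,0,0,0,0,0,-10,0.3,0,0,0,0,0,-10,0.3,0,0,0,0,0,-10,0.3])

```text
clock: 8.85
position: [0.4841, -0.0313, 0.3142]
tool_rot: [-3.141, 0.0, 0.682]
force: [0.8, -0.4, 0.9]
grip_width: 0.0599
```

Call:
carry_out(rows=[0,0,0,0,0,-10,0.3,0,0,0,0,0,-10,0.3,0,0,0,0,0,-10,0.3,0,0,0,0,0,-9.6,0.3,0,0,0.03,0,0,0,0.3,0,0,0,0,0,0,0.3])

```text
clock: 9.6
position: [0.4835, -0.0313, 0.2831]
tool_rot: [-3.138, 0.0, 1.367]
force: [0.0, 0.2, 1.0]
grip_width: 0.06
```

Run:
```python
from workcell import bot, viewer
import cv2, numpy as np, pickle
s=bot.observe();print(s['qpos'].round(3),s['position'],s['tool_rot'],s['force'],s['grip_width'])
c=viewer.camera_info("wrist");im=viewer.grab_frame("wrist");cv2.imwrite("pics/w4.png",im[:,:,::-1]);pickle.dump(c,open("w4.pkl","wb"))
```

```text
[ 0.351  0.533 -0.536  2.046  0.427  0.675 -0.667] [ 0.48354894 -0.03127094  0.28307655] [-3.13828649e+00  3.29256138e-04  1.36696450e+00] [0.02434497 0.19881553 1.0394788 ] 0.05997019769455058
```

View pics/w4.png

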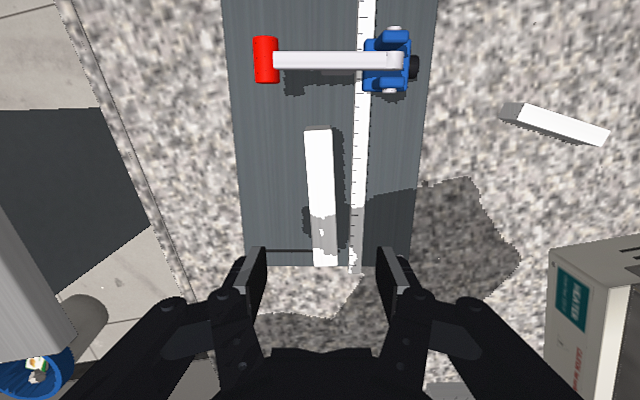

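The bar at (320,195) is centred between the open pads. I'll descend and grip it.

Call:
carry_out(rows=[0,0,0.03,0,0,0,0.3,0,0,0.03,0,0,0,0.3,0,0,0.0245,0,0,0,0.3,0,0,0,0,0,0,0.3])

```text
clock: 10.15
position: [0.4841, -0.031, 0.1997]
tool_rot: [-3.14, 0.0, 1.367]
force: [0.3, -0.1, -0.4]
grip_width: 0.0599
```

Call:
carry_out(rows=[0,0,0,0,0,0,0.6,0,0,0,0,0,0,0.75,0,0,0,0,0,0,0.8,0,0,0,0,0,0,0.9,0,0,0,0,0,0,0.9,0,0,0,0,0,0,0.9], squeeze=20)

```text
clock: 10.9
position: [0.4845, -0.0312, 0.2009]
tool_rot: [3.14, 0.0, 1.367]
force: [-2.5, 0.4, 12.0]
grip_width: 0.0199
```

Call:
carry_out(rows=[0,0,-0.0011,0,0,0,0.9,0,0.003,0,0,0,0,0.9,0,0.003,0,0,0,0,0.9,0,0.003,0,0,0,0,0.9,0,0.002,0,0,0,0,0.9,0,0.001,0,0,0,0,0.9,0,0,0,0,0,0,0.9])

```text
clock: 11.78
position: [0.496, -0.0336, 0.201]
tool_rot: [3.141, -0.0, 1.367]
force: [1.2, -0.4, -2.7]
grip_width: 0.02
```

Call:
carry_out(rows=[0,0.0005,0,0,0,0,0.9,0,0.0005,0,0,0,0,0.9,0,0,0,0,0,0,0.9])

```text
clock: 12.15
position: [0.4969, -0.0338, 0.201]
tool_rot: [3.142, -0.0, 1.367]
force: [-0.6, 0.2, -2.5]
grip_width: 0.0195
```

Call:
carry_out(rows=[0,0.0005,0.0003,0,0,0,0.9,0,0.0005,0,0,0,0,0.9,0,0,0,0,0,0,0.9])

```text
clock: 12.52
position: [0.4973, -0.0338, 0.2009]
tool_rot: [-3.14, 0.001, 1.367]
force: [-7.3, 2.7, 12.3]
grip_width: 0.0194
```

Call:
carry_out(rows=[0,0.0004,0,0,0,0,0.9,0,0.0004,0,0,0,0,0.9,0,0,0,0,0,0,0.9])

```text
clock: 12.9
position: [0.4976, -0.0338, 0.2009]
tool_rot: [-3.139, 0.001, 1.367]
force: [-13.1, 2.9, 18.0]
grip_width: 0.0197
```

Call:
carry_out(rows=[0,0,-0.0003,0,0,0,0.9,0,0,0,0,0,0,0.9])

```text
clock: 13.15
position: [0.4983, -0.0341, 0.201]
tool_rot: [-3.141, 0.0, 1.367]
force: [-5.9, 1.5, 4.3]
grip_width: 0.0194
```

Run:
```python
from workcell import bot, viewer
import cv2, numpy as np, pickle
s=bot.observe();print(s['clock'],s['position'],s['tool_rot'],s['force'],s['moment'],s['grip_width'])
c=viewer.camera_info("wrist");im=viewer.grab_frame("wrist");pickle.dump(c,open("w5.pkl","wb"));cv2.imwrite("pics/w5.png",im[:,:,::-1])
cv2.imwrite("pics/w5c.png",cv2.resize(im[60:330,220:440,::-1],None,fx=2.2,fy=2.2,interpolation=cv2.INTER_CUBIC))
for i in range(5): viewer.grab_frame("wrist"); print(bot.observe()['force'])
```

```text
13.15 [ 0.4983389  -0.03406104  0.20097684] [-3.14079942e+00  1.39293568e-04  1.36702589e+00] [-5.86865551  1.47017108  4.2673028 ] [ 0.45170006  1.28149906 -0.17847677] 0.019418961907813132
[-5.71241915  2.74547425  3.61381948]
[-6.24219335  1.2012711   4.53730088]
[-6.32793454  2.54797407  4.90278372]
[-5.22408995  2.35430202  4.42758695]
[-4.92431256  2.10838048  4.02475364]
```

View pics/w5c.png

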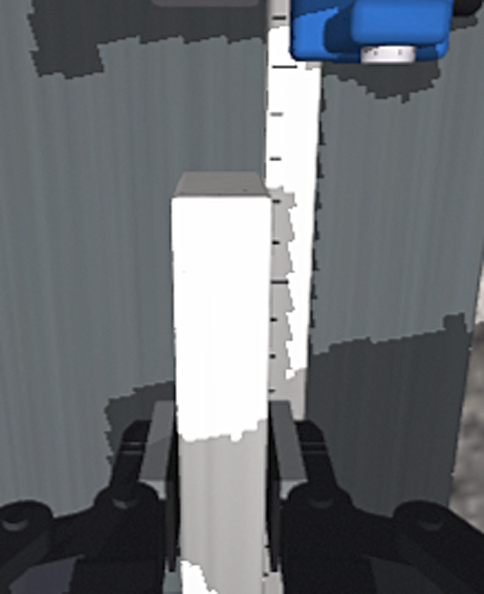

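Call:
carry_out(rows=[0,0.0003,-5e-05,0,0,0,0.9,0,0,0,0,0,0,0.9])

```text
clock: 13.7
position: [0.4984, -0.0341, 0.2009]
tool_rot: [-3.14, 0.0, 1.367]
force: [-7.0, 2.9, 5.6]
grip_width: 0.0194
```

```bash
cat > m5.py <<'E'
from h import *
import pickle
c=pickle.load(open("w5.pkl","rb"))
f=lambda l:(np.array(l)+.5)/2.2-.5+[220,60]
p=(.50045,.02416,-.2037)
inv=lambda P:(P[:,:2]-p[:2])@np.array([[np.cos(p[2]),-np.sin(p[2])],[np.sin(p[2]),np.cos(p[2])]])
print("bar top far corners, right edge lower, left edge lower",inv(back(c,f([(173,196),(271,196),(268,400),(176,400)]),.048)))
print("fence front",inv(back(c,f([(268,30),(269,150)]),.02)))
print("end bottom?",inv(back(c,f([(184,172),(260,172)]),.048)))
E
python3 m5.py
```

```text
bar top far corners, right edge lower, left edge lower [[ 0.00021586  0.00578105]
 [ 0.01920446  0.00578569]
 [ 0.01965667 -0.03831787]
 [-0.00025689 -0.03833125]]
fence front [[0.01975095 0.03757181]
 [0.02058523 0.01188938]]
end bottom? [[0.00243836 0.01037052]
 [0.01698481 0.01037342]]
```

Call:
carry_out(rows=[0.004,0,-5e-05,0,0,0,0.9,0.004,0,0,0,0,0,0.9,0.004,0,0,0,0,0,0.9,0.004,0,0,0,0,0,0.9,0.004,0,0,0,0,0,0.9,0.004,0,0,0,0,0,0.9,0.004,0,0,0,0,0,0.9,0,0,0,0,0,0,0.9])

```text
clock: 14.7
position: [0.5041, -0.0074, 0.201]
tool_rot: [-3.14, 0.002, 1.366]
force: [-6.9, -2.8, 4.8]
grip_width: 0.0197
```

```bash
cat > st.py <<'E'
from workcell import bot
import numpy as np
from h import *
s=bot.observe();a=-.2037;p=s['position'];d=p[:2]-[.50045,.02416]
R=lambda v:(np.cos(a)*v[0]+np.sin(a)*v[1],-np.sin(a)*v[0]+np.cos(a)*v[1])
print("t",round(s['clock'],2),"jig xy mm",np.round(np.array(R(d))*1e3,2),"z",round(p[2],4),"F jig",np.round(R(s['force']),1),round(s['force'][2],1),"rot",np.round(s['tool_rot'],4),"M",s['moment'].round(2),"w",s['grip_width'])
E
python3 st.py
```

```text
t 14.7 jig xy mm [  9.96 -30.15] z 0.201 F jig [-6.2 -4.1] 4.8 rot [-3.1402e+00  1.7000e-03  1.3664e+00] M [-0.64  1.42 -0.16] w 0.019682654565305564
```

Call:
carry_out(rows=[0.002,-0.0003,-6e-05,0,0,0,0.9,0.002,0,0,0,0,0,0.9,0.002,0,0,0,0,0,0.9,0.001,0,0,0,0,0,0.9,0,0,0,0,0,0,0.9])

```text
clock: 15.32
position: [0.5055, 0.0, 0.201]
tool_rot: [-3.141, 0.0, 1.367]
force: [-4.4, -1.3, -1.7]
grip_width: 0.0197
```

```bash
python3 st.py
```

```text
t 15.32 jig xy mm [  9.84 -22.63] z 0.201 F jig [-4.  -2.2] -1.7 rot [-3.1408e+00  5.0000e-04  1.3669e+00] M [-0.41  1.   -0.17] w 0.019656026381161557
```

Call:
carry_out(rows=[0.0005,0,2e-05,0,0,0,0.9,0.0005,0,0,0,0,0,0.9,0.0005,0,0,0,0,0,0.9,0,0,0,0,0,0,0.9])

```text
clock: 15.82
position: [0.5058, 0.0013, 0.201]
tool_rot: [-3.141, 0.001, 1.367]
force: [-4.3, -2.2, -0.3]
grip_width: 0.0196
```

Call:
carry_out(rows=[0.0005,0,0,0,0,0,0.9,0.0005,0,0,0,0,0,0.9,0,0,0,0,0,0,0.9])

```text
clock: 16.2
position: [0.506, 0.0023, 0.201]
tool_rot: [-3.141, 0.001, 1.367]
force: [-4.2, -2.0, 0.2]
grip_width: 0.0197
```

Call:
carry_out(rows=[0.0005,0,0,0,0,0,0.9,0.0005,0,0,0,0,0,0.9,0,0,0,0,0,0,0.9])

```text
clock: 16.58
position: [0.5062, 0.003, 0.201]
tool_rot: [-3.141, 0.001, 1.367]
force: [-5.4, -4.8, -0.1]
grip_width: 0.0199
```

```bash
python3 st.py
```

```text
t 16.57 jig xy mm [  9.86 -19.54] z 0.201 F jig [-4.3 -5.8] -0.1 rot [-3.1407e+00  1.1000e-03  1.3665e+00] M [-0.92  1.13 -0.19] w 0.019936092213116662
```

Call:
carry_out(rows=[0.0005,0,0,0,0,0,0.9,0.0005,0,0,0,0,0,0.9,0.0003,0,0,0,0,0,0.9,0,0,0,0,0,0,0.9])

```text
clock: 17.08
position: [0.5064, 0.0043, 0.201]
tool_rot: [-3.141, 0.001, 1.366]
force: [-5.4, -5.1, 0.4]
grip_width: 0.0197
```

```bash
python3 st.py
```

```text
t 17.07 jig xy mm [  9.88 -18.27] z 0.201 F jig [-4.2 -6.1] 0.4 rot [-3.1408e+00  1.1000e-03  1.3665e+00] M [-1.02  1.17 -0.12] w 0.019662540541158922
```

Call:
carry_out(rows=[0.0004,0,0,0,0,0,0.9,0.0004,0,0,0,0,0,0.9,0.0002,0,0,0,0,0,0.9])

```text
clock: 17.45
position: [0.5066, 0.0052, 0.201]
tool_rot: [-3.141, 0.001, 1.366]
force: [-5.0, -5.1, 0.5]
grip_width: 0.0196
```

Call:
carry_out(rows=[0.0004,0,0,0,0,0,0.9,0.0004,0,0,0,0,0,0.9,0.0002,0,0,0,0,0,0.9])

```text
clock: 17.82
position: [0.5068, 0.0062, 0.201]
tool_rot: [-3.141, 0.001, 1.366]
force: [-5.4, -4.4, 0.5]
grip_width: 0.0195
```

Call:
carry_out(rows=[0.0004,0,0,0,0,0,0.9,0.0004,0,0,0,0,0,0.9,0.0002,0,0,0,0,0,0.9])

```text
clock: 18.2
position: [0.507, 0.0072, 0.201]
tool_rot: [-3.141, 0.001, 1.367]
force: [-5.2, -5.6, -0.4]
grip_width: 0.0198
```

Call:
carry_out(rows=[0.0004,0,0,0,0,0,0.9,0.0004,0,0,0,0,0,0.9,0.0002,0,0,0,0,0,0.9])

```text
clock: 18.58
position: [0.5072, 0.0081, 0.201]
tool_rot: [-3.141, 0.001, 1.366]
force: [-4.4, -5.3, 0.2]
grip_width: 0.0196
```

Call:
carry_out(rows=[0.0004,0,0,0,0,0,0.9,0.0004,0,0,0,0,0,0.9,0.0002,0,0,0,0,0,0.9])

```text
clock: 18.95
position: [0.5074, 0.0091, 0.201]
tool_rot: [-3.141, 0.001, 1.366]
force: [-5.6, -4.5, 0.2]
grip_width: 0.0201
```

Call:
carry_out(rows=[0.0004,0,0,0,0,0,0.9,0.0004,0,0,0,0,0,0.9,0.0002,0,0,0,0,0,0.9])

```text
clock: 19.32
position: [0.5077, 0.0101, 0.201]
tool_rot: [-3.141, 0.001, 1.366]
force: [-4.5, -5.0, 0.6]
grip_width: 0.0196
```

Call:
carry_out(rows=[0.0004,0,0,0,0,0,0.9,0.0004,0,0,0,0,0,0.9,0.0002,0,0,0,0,0,0.9])

```text
clock: 19.7
position: [0.5078, 0.0111, 0.201]
tool_rot: [-3.141, 0.001, 1.366]
force: [-5.3, -5.5, 0.7]
grip_width: 0.0194
```

Call:
carry_out(rows=[0.0004,0,0,0,0,0,0.9,0.0004,0,0,0,0,0,0.9,0.0002,0,0,0,0,0,0.9])

```text
clock: 20.08
position: [0.508, 0.0121, 0.201]
tool_rot: [-3.141, 0.001, 1.366]
force: [-4.5, -4.8, -0.7]
grip_width: 0.0194
```

Call:
carry_out(rows=[0.0004,0,0,0,0,0,0.9,0.0004,0,0,0,0,0,0.9,0.0002,0,0,0,0,0,0.9])

```text
clock: 20.45
position: [0.5082, 0.0126, 0.201]
tool_rot: [-3.141, 0.002, 1.366]
force: [-5.7, -8.2, 2.3]
grip_width: 0.0197
```

Call:
carry_out(rows=[0,0,0,0,0,0,0.9])

```text
clock: 20.58
position: [0.5082, 0.0126, 0.201]
tool_rot: [-3.141, 0.002, 1.366]
force: [-4.8, -8.0, 1.2]
grip_width: 0.0196
```

```bash
python3 st.py
```

```text
t 20.57 jig xy mm [ 9.89 -9.77] z 0.201 F jig [-3.1 -8.8] 1.2 rot [-3.1405e+00  2.0000e-03  1.3661e+00] M [-1.66  1.22 -0.13] w 0.01961761903754293
```

Call:
carry_out(rows=[0.0002,0,0,0,0,0,0.9,0.0002,0,0,0,0,0,0.9,0,0,0,0,0,0,0.9])

```text
clock: 20.95
position: [0.5082, 0.0127, 0.201]
tool_rot: [-3.14, 0.002, 1.366]
force: [-5.8, -9.2, 2.4]
grip_width: 0.0198
```

```bash
python3 st.py
```

```text
t 20.95 jig xy mm [ 9.92 -9.63] z 0.201 F jig [ -3.8 -10.1] 2.4 rot [-3.1405e+00  2.5000e-03  1.3658e+00] M [-2.14  1.26 -0.12] w 0.019838143281580248
```

Call:
carry_out(rows=[0.0002,0,0,0,0,0,0.9,0,0,0,0,0,0,0.9,0,0,0,0,0,0,0.9,0,0,0,0,0,0,0.9,0,0,0,0,0,0,0.9,0,0,0,0,0,0,0.9,0,0,0,0,0,0,0.9,0,0,0,0,0,0,0.9])

```text
clock: 21.95
position: [0.5082, 0.0128, 0.201]
tool_rot: [-3.14, 0.003, 1.366]
force: [-6.1, -10.9, 2.8]
grip_width: 0.0195
```

```bash
python3 st.py
python3 - <<'E'
from workcell import bot, viewer
import cv2,pickle
c=viewer.camera_info("wrist");im=viewer.grab_frame("wrist");pickle.dump(c,open("w6.pkl","wb"));cv2.imwrite("pics/w6.png",im[:,:,::-1])
E
python3 st.py
```

```text
t 21.95 jig xy mm [ 9.92 -9.6 ] z 0.201 F jig [ -3.8 -11.9] 2.8 rot [-3.1404e+00  2.7000e-03  1.3656e+00] M [-2.31  1.3  -0.09] w 0.019534014270169764
t 22.0 jig xy mm [ 9.93 -9.56] z 0.201 F jig [ -4.3 -11.1] 3.0 rot [-3.1404e+00  2.6000e-03  1.3657e+00] M [-2.25  1.28 -0.15] w 0.019267769788941336
```

View pics/w6.png

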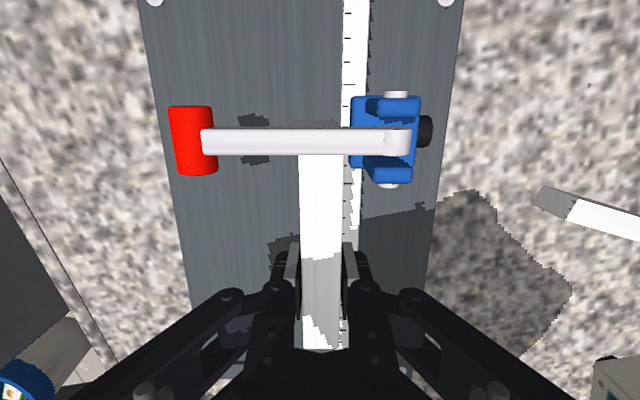

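The view shows the bar's end meeting the blade under the leaf at about (320,155). The push was held for about 1 s. Next I'll relax and release.

Call:
carry_out(rows=[-0.0005,0,0,0,0,0,0.9,-0.0004,0,0,0,0,0,0.9,0,0,0,0,0,0,0.72,0,0,0,0,0,0,0.65,0,0,0,0,0,0,0.5,0,0,0,0,0,0,0.5])

```text
clock: 22.75
position: [0.5086, 0.0134, 0.2012]
tool_rot: [3.141, -0.0, 1.367]
force: [0.4, -0.4, 0.3]
grip_width: 0.0427
```

```bash
python3 st.py
```

```text
t 22.75 jig xy mm [10.13 -8.91] z 0.2012 F jig [ 0.4 -0.3] 0.3 rot [ 3.1413e+00 -2.0000e-04  1.3672e+00] M [ 0.01  0.   -0.06] w 0.04266727187260938
```

Call:
carry_out(rows=[0,0,-0.03,0,0,0,0.5,0,0,-0.05,0,0,0,0.5,0,0,-0.035,0,0,0,0.5,0,0,0,0,0,10,0.5,0,0,0,0,0,10,0.5,0,0,0,0,0,10,0.5,0,0,0,0,0,10,0.5,0,0,0,0,0,10,0.5])

```text
clock: 23.75
position: [0.5084, 0.0133, 0.3162]
tool_rot: [3.142, -0.0, 0.489]
force: [0.2, 0.4, -0.2]
grip_width: 0.0425
```

Call:
carry_out(rows=[0,0,0,0,0,10,0.5,0,0,0,0,0,10,0.5,0,0,0,0,0,10,0.5,0,0,0,0,0,9.6,0.5,-0.025,-0.034,0,0,0,0,0.5,-0.026,-0.034,0,0,0,0,0.5,0,0,0,0,0,0,0.5])

```text
clock: 24.62
position: [0.4707, 0.0926, 0.3163]
tool_rot: [-3.141, 0.0, -0.192]
force: [0.0, -0.3, -0.1]
grip_width: 0.0424
```

```bash
python3 st.py
python3 - <<'E'
from workcell import bot, viewer
import cv2,pickle
print(bot.observe()['position'])
c=viewer.camera_info("wrist");im=viewer.grab_frame("wrist");pickle.dump(c,open("w7.pkl","wb"));cv2.imwrite("pics/w7.png",im[:,:,::-1])
cv2.imwrite("pics/w7c.png",cv2.resize(im[30:250,220:540,::-1],None,fx=2.5,fy=2.5,interpolation=cv2.INTER_CUBIC))
E
```

```text
t 24.62 jig xy mm [-42.98  61.  ] z 0.3163 F jig [ 0.1 -0.3] -0.1 rot [-3.1408e+00  3.0000e-04 -1.9230e-01] M [-0.01  0.04 -0.03] w 0.04242672453356212
[0.47069406 0.09259549 0.31629117]
```

View pics/w7c.png

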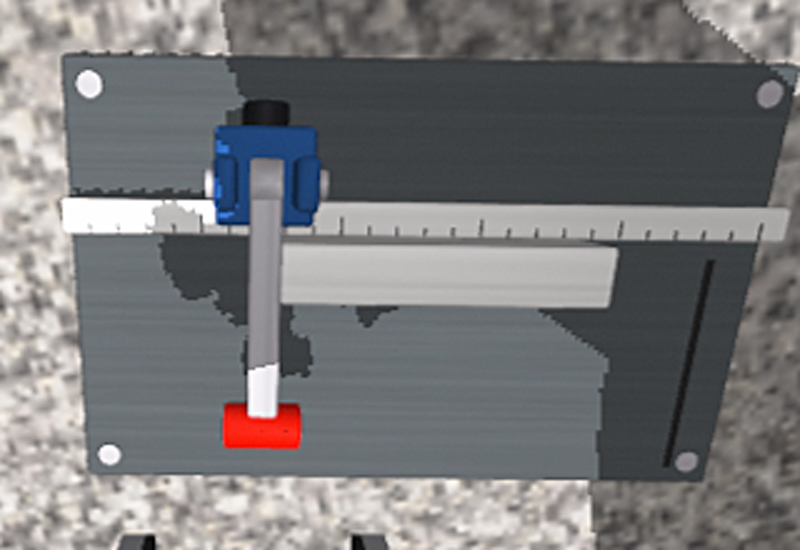

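The view shows the bar end at the blade and the bar parallel to the fence. The knob is at about (262,425) in the crop.

```bash
cat > m7.py <<'E'
from h import *
import pickle
c=pickle.load(open("w7.pkl","rb"))
f=lambda l:(np.array(l)+.5)/2.5-.5+[220,30]
p=(.50045,.02416,-.2037)
inv=lambda P:(P[:,:2]-p[:2])@np.array([[np.cos(p[2]),-np.sin(p[2])],[np.sin(p[2]),np.cos(p[2])]])
cor=back(c,f([(63,56),(799,65),(704,481),(90,472)]),.008)
print("plate",inv(cor))
print("knob",inv(back(c,f([(261.5,426)]),.057)))
print("bar top",inv(back(c,f([(617,248),(611,307),(284,304)]),.048)))
print("leaf arm at bar",inv(back(c,f([(248,300),(280,300)]),.061)))
E
python3 m7.py
```

```text
plate [[ 0.0788423   0.12842694]
 [ 0.07898198 -0.12884423]
 [-0.07951479 -0.12978619]
 [-0.0784092   0.1287859 ]]
knob [[-0.0398332   0.05793267]]
bar top [[ 1.94217114e-02 -5.63452660e-02]
 [ 2.79169058e-04 -5.77278232e-02]
 [ 1.67555009e-05  5.09783456e-02]]
leaf arm at bar [[0.00337065 0.06287366]
 [0.00348694 0.05285079]]
```

Call:
carry_out(rows=[0.0025,0.0022,0.02,0,0,0.4,0.5,0,0,0.03,0,0,0,0.5,0,0,0.03,0,0,0,0.5,0,0,0.005,0,0,0,0.5,0,0,0,0,0,0,0.5,0,0,0,0,0,0,0.5])

```text
clock: 25.42
position: [0.4742, 0.0872, 0.2321]
tool_rot: [-3.141, -0.001, -0.204]
force: [0.4, -0.5, -0.2]
grip_width: 0.0425
```

```bash
python3 st.py
```

```text
t 25.43 jig xy mm [-38.5  56.4] z 0.2321 F jig [ 0.5 -0.4] -0.2 rot [-3.141e+00 -1.400e-03 -2.041e-01] M [-0.01  0.05 -0.04] w 0.04249107831753753
```

Call:
carry_out(rows=[-0.002,-0.0024,0,0,0,0,0.5,0,0,0.012,0,0,0,0.5,0,0,0.014,0,0,0,0.5,0,0,0,0,0,0,0.5,0,0,0,0,0,0,0.5])

```text
clock: 26.05
position: [0.4722, 0.0901, 0.2049]
tool_rot: [3.141, 0.001, -0.204]
force: [0.5, -0.2, -0.8]
grip_width: 0.0424
```

```bash
python3 st.py
```

```text
t 26.05 jig xy mm [-40.96  58.84] z 0.2049 F jig [ 0.6 -0.1] -0.8 rot [ 3.1413e+00  5.0000e-04 -2.0360e-01] M [ 0.01 -0.    0.01] w 0.04243820298779351
```

Call:
carry_out(rows=[0,0,-0.0005,0,0,0,0.64,0,0,0,0,0,0,0.65,0,0,0,0,0,0,0.66], squeeze=20)

```text
clock: 26.42
position: [0.4723, 0.0901, 0.2058]
tool_rot: [-3.141, -0.0, -0.204]
force: [0.8, -0.3, -0.6]
grip_width: 0.0292
```

```bash
python3 st.py
python3 - <<'E'
from workcell import bot, viewer
import cv2,pickle
im=viewer.grab_frame("wrist");cv2.imwrite("pics/w8.png",im[:,:,::-1])
cv2.imwrite("pics/w8c.png",cv2.resize(im[180:380,220:420,::-1],None,fx=3,fy=3,interpolation=cv2.INTER_CUBIC))
E
```

```text
t 26.43 jig xy mm [-40.87  58.85] z 0.2058 F jig [ 0.8 -0.2] -0.6 rot [-3.1414e+00 -3.0000e-04 -2.0370e-01] M [0.02 0.03 0.04] w 0.029218991022994863
```

View pics/w8c.png

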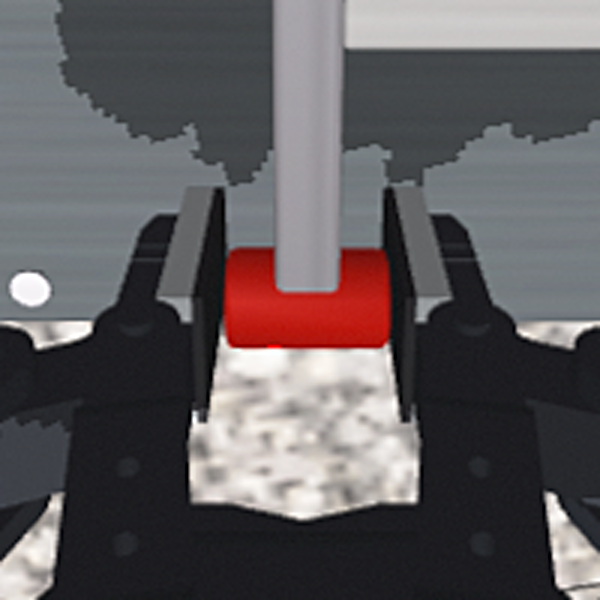

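Call:
carry_out(rows=[0,0.0004,0,0,0,0,0.67,0,0,0,0,0,0,0.69,0,0,0,0,0,0,0.72,0,0,0,0,0,0,0.8,0,0,0,0,0,0,0.8])

```text
clock: 27.1
position: [0.4722, 0.0897, 0.2057]
tool_rot: [-3.142, -0.0, -0.204]
force: [-0.4, -1.3, 1.8]
grip_width: 0.0258
```

```bash
python3 st.py
```

```text
t 27.1 jig xy mm [-40.91  58.45] z 0.2057 F jig [-0.1 -1.3] 1.8 rot [-3.1416 -0.     -0.2037] M [-0.1   0.05 -0.04] w 0.02576491922573081
```

Call:
carry_out(rows=[0.0005,0,-0.0084,0,0,0,0.8,0.0014,0,-0.0083,0,0,0,0.8,0.0023,0,-0.0081,0,0,0,0.8,0.0031,0,-0.0079,0,0,0,0.8,0.004,0,-0.0075,0,0,0,0.8,0.0047,0,-0.007,0,0,0,0.8,0.0055,0,-0.0064,0,0,0,0.8,0.0061,0,-0.0058,0,0,0,0.8])

```text
clock: 28.1
position: [0.4996, 0.084, 0.2654]
tool_rot: [3.141, 0.0, -0.204]
force: [-2.9, 0.8, -3.2]
grip_width: 0.0258
```

```bash
python3 st.py
```

```text
t 28.1 jig xy mm [-12.97  58.39] z 0.2654 F jig [-3.   0.2] -3.2 rot [ 3.1415e+00  2.0000e-04 -2.0370e-01] M [ 0.06  0.72 -0.05] w 0.025834778142738202
```

Call:
carry_out(rows=[0.0067,0,-0.0051,0,0,0,0.8,0.0072,0,-0.0044,0,0,0,0.8,0.0076,0,-0.0036,0,0,0,0.8,0.008,0,-0.0027,0,0,0,0.8,0.0082,0,-0.0018,0,0,0,0.8,0.0084,0,-0.0009,0,0,0,0.8,0.0084,0,0,0,0,0,0.8,0.004,0,0.0002,0,0,0,0.8])

```text
clock: 29.1
position: [0.5572, 0.072, 0.2835]
tool_rot: [-3.141, -0.001, -0.204]
force: [-3.4, -1.4, 5.3]
grip_width: 0.0257
```

Call:
carry_out(rows=[0,0,0,0,0,0,0.8])

```text
clock: 29.22
position: [0.5572, 0.072, 0.2835]
tool_rot: [-3.141, -0.001, -0.204]
force: [-1.6, -1.5, 4.2]
grip_width: 0.0257
```

```bash
python3 st.py
```

```text
t 29.23 jig xy mm [45.92 58.34] z 0.2835 F jig [-1.2 -1.8] 4.2 rot [-3.1413e+00 -1.1000e-03 -2.0410e-01] M [-0.36  0.38  0.01] w 0.02572986362511893
```

Call:
carry_out(rows=[0,0,0,0,0,0,0.66,0,0,0,0,0,0,0.5,0,0,0,0,0,0,0.4,0,0,0,0,0,0,0.4,0,0,-0.02,0,0,0,0.4,0,0,-0.03,0,0,0,0.4,0,0,-0.04,0,0,0,0.4,0,0,-0.02,0,0,0,0.4])

```text
clock: 30.22
position: [0.5567, 0.0723, 0.3954]
tool_rot: [-3.141, -0.002, -0.204]
force: [-0.7, 0.4, -0.2]
grip_width: 0.0515
```

Call:
carry_out(rows=[-0.03,0,0,0,0,0,0.4,-0.03,0,0,0,0,0,0.4,0,0,0,0,0,0,0.4,0,0,0,0,0,0,0.4])

```text
clock: 30.72
position: [0.4982, 0.0843, 0.3935]
tool_rot: [-3.141, -0.001, -0.204]
force: [-0.5, -0.1, 0.6]
grip_width: 0.0512
```

```bash
python3 st.py
python3 - <<'E'
from workcell import bot, viewer
import cv2,pickle
c=viewer.camera_info("wrist");im=viewer.grab_frame("wrist");pickle.dump(c,open("w9.pkl","wb"))
cv2.imwrite("pics/w9.png",im[:,:,::-1])
cv2.imwrite("pics/w9c.png",cv2.resize(im[40:260,220:480,::-1],None,fx=2.6,fy=2.6,interpolation=cv2.INTER_CUBIC))
im=viewer.grab_frame("scene")[165:255,260:390,::-1]
cv2.imwrite("pics/s9.png",cv2.resize(im,None,fx=5,fy=5,interpolation=cv2.INTER_CUBIC))
E
```

```text
t 30.73 jig xy mm [-14.42  58.46] z 0.3935 F jig [-0.5 -0.2] 0.6 rot [-3.1414e+00 -6.0000e-04 -2.0380e-01] M [-0.02 -0.05 -0.01] w 0.0512140035972661
```

View pics/w9c.png

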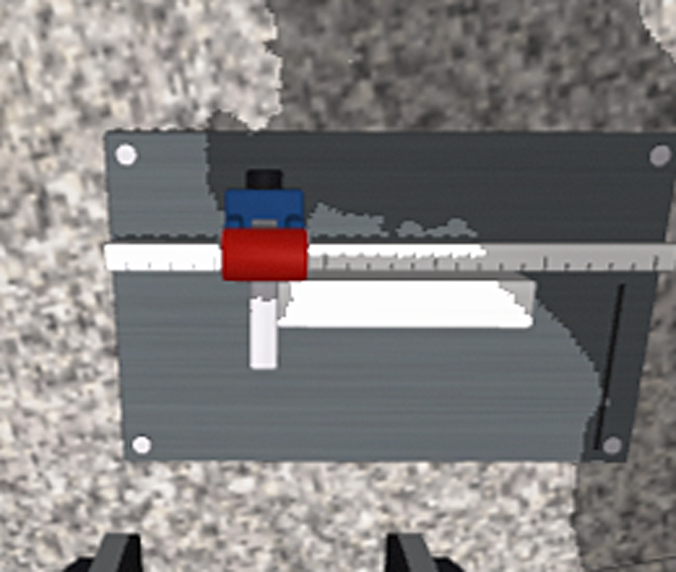

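View pics/s9.png

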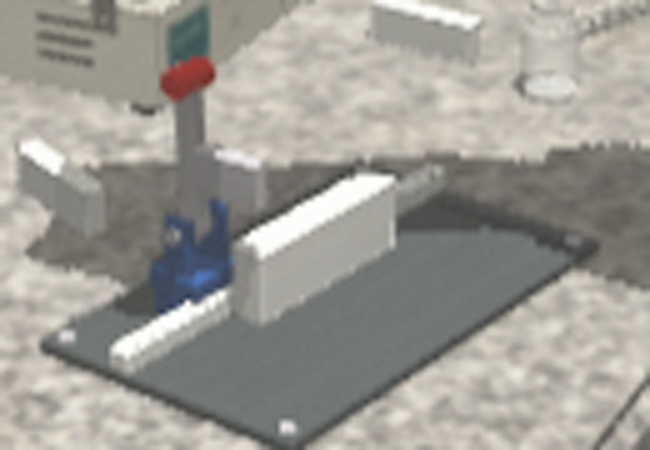

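```bash
cat > m9.py <<'E'
from h import *
import pickle
c=pickle.load(open("w9.pkl","rb"))
f=lambda l:(np.array(l)+.5)/2.6-.5+[220,40]
p=(.50045,.02416,-.2037)
inv=lambda P:(P[:,:2]-p[:2])@np.array([[np.cos(p[2]),-np.sin(p[2])],[np.sin(p[2]),np.cos(p[2])]])
print("bar top",inv(back(c,f([(535,281),(532,327),(277,327),(290,281)]),.048)))
for th in (1.4,1.6,1.7):
  print(th,[(proj(c,jw(p,[[.038-.078*np.cos(th),.0583,.055+.078*np.sin(th)]])))],"meas",f([(265,254)]))
E
python3 m9.py
```

```text
bar top [[ 0.01941698 -0.05651913]
 [-0.00030753 -0.05755704]
 [-0.00030018  0.05205621]
 [ 0.01942063  0.04670003]]
1.4 [array([[320.60616764, 157.62742643]])] meas [[321.61538462 137.38461538]]
1.6 [array([[320.60031629, 138.43928156]])] meas [[321.61538462 137.38461538]]
1.7 [array([[320.59792569, 128.30712772]])] meas [[321.61538462 137.38461538]]
```

Run:
```python
from workcell import bot
print(bot.observe()['clock']); print(bot.job_done())
```

```text
30.825
the job is handed in; nothing more can be done
None
```

The bar is set to length against the stop on its collar, the leaf is back up, and the job is handed in at 30.8 s of the 72 s allowed.

- **Leaf down:** I flipped the leaf down until it came up firm on its end stop. The upward force there peaked at about 31 N before I backed off. The brief warns of strain over 18 N in pushing the leaf. I read that limit as the bar's push on the stop face, but I could not tell whether it also covers this press on the end stop.
- **Gauging:** I seated the bar on the fence, then slid it about 48 mm in all, pushing the stop along for roughly the last 10 mm, until the force rose at the collar. The highest fence press I read was about 13 N. I held the bar home for about a second at 10–12 N on the wrist, less 2–3 N of sliding friction, so about 8–9 N on the leaf. The leaf share is an estimate, since I could only read the wrist force.
- **Leaf up:** I released the bar and pinched the knob with about 1 N of push towards the collar. Then I flipped the leaf up and left it.

**Last checks:**
- The leaf stands at about 1.6 rad (92°).
- The bar's free end measures the same before and after the leaf came up, within about 0.3 mm.
- In the picture the bar's back edge sits about 0.5 mm short of the fence plane. It measured 0.3–0.8 mm short while pressed on the fence, so I put this down to calibration. I could not confirm flushness more finely than that.
- I saw nothing else disturbed in the crops I viewed of the jig. I did not re-measure the beaker, crucible, weighing bottle and marker, but the arm never went near them.

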